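# Eject a relief tile from the bench gauge and trap it

### The arm

A 6-joint arm with a two-finger parallel gripper is mounted at the origin on the work surface. World frame = base frame: x ahead of the robot, y to its left, z up, the work surface at z = 0. Lengths are in mm, angles in rad, forces in N, time in s.
With the tool pointing down it reaches from about 325 to 900 mm from the base axis. Payload 3.5 kg.
Tool frame: the origin (TCP) lies midway between the tips of the shut fingers; the grasp point (between the pads) lies arm.grip_point_offset behind it (arm.grip_point_offset is the distance from the TCP to the grasp point, in mm); x points along the fingers, y is the direction in which the jaws open and shut, and the axes are right-handed (so a half turn about x gives the same grasp; the last joint's range is limited). The gripper opens to 85 mm and grips with 20 to 120 N. Pads are 22 mm wide; open, the fingers measure 114 mm over their backs; the gripper's body (76 mm by 85 mm) begins 54 mm behind the grasp point. The pads swing forward as they close: fully open they stand 13 mm farther back than shut.
Start: joints at [1.149, 0.276, -0.026, 1.268, 0, 1.467], TCP at [195.898, 593.503, 231.313] pointing down, gripper open.
Joint ranges: [-3.12, 3.12], [-0.85, 1.88], [-1.08, 1.24], [-1.95, 2.15], [-1.57, 1.53], [-3.14, 3.14]. Speed limits (rad/s): [2.57, 2.57, 3.14, 3.14, 3.14, 3.14].

### API

Orientations are given as a unit quaternion [w, x, y, z].
In Python, from bench import arm gives the robot as it stands.
- The arm moves only by the shell command python3 -m handwheel 'ROWS'. ROWS is JSON, a list of rows, each a list of 7 numbers: the turn, a rotation vector about the world's x, y, z in rad, then the shift along the world's x, y, z in cm, then the opening, from -1 (shut) to 1 (fully open). In form: [[rx, ry, rz, x, y, z, jaw], ...]. A call has exactly 10 rows; each row shifts and turns the commanded pose from where the row before left it; what a row does not reach is not made up. A row lasts 1/10 s, in which the tool goes at most 50 mm and 8.59 degrees, less where a joint would pass 70% of its speed; a pose out of reach is approached as far as the arm can. A call with a gripper value outside its range is refused whole. The fingers move at their own pace and stop on an object; the grip force is fixed at half the most. Time passes only in rows, so rows that do not move let the fingers close, or fill a call up. It gives the time, the measured TCP pose, the force and the opening at its end, in the units of the state.
- arm.observe(): the state, without advancing time (a new reading comes with each control period).
- arm.capture(name): name is "scene" or "top" or "wrist"; returns a dict with "frame" (384x512x3 uint8, red, green, blue), "fx", "fy", "cx", "cy" (pixels), "extrinsics" (4x4, takes a point from world to camera coordinates); the wrist camera has in their place "tool_from_camera" (4x4, takes a point from camera to tool coordinates, whose origin is the TCP and whose axes are the tool frame's). Camera axes: x right, y up, looking along -z (the intrinsics and any distortion apply to the point x, -y, -z); pixel columns grow to the right and rows downward; lengths in mm; the calibration is good to about 2 mm. The wrist camera is an equidistant fisheye: a pixel r from the principal point sees the ray r / f radians off the axis. A picture is of the moment at which its call begins: read the wrist's pose just before it. There is no depth.
- arm.hand_in(): hands the job in, once; it reports no verdict.
The state is a dict: "time_s": time; "joints": joint angles; "joint_vel": joint speeds; "joint_efforts": joint torques, N m; "position": TCP position; "tcp_rot": TCP orientation; "ft_force": force on the tool from outside, world axes, zero at the start; "wrist_torque": the same for the moment, N m; "width": finger opening in mm.
Only numpy, scipy, OpenCV 4.12 (cv2) and the standard library are available. Lean on these libraries where they do the work, as an engineer would, in place of code of your own. Each camera call takes 0.05 s, during which the arm holds its last target. There are 200 camera calls.

### The job

The checked relief tile is still clamped in the bench tile gauge. Press the thumb key with one finger so that the spring pusher ejects the tile, and with the other finger trap the tile once its leading edge has popped out past the stop, before it shoots away along the plate. Do not grasp or lift anything, leave the other things on the bench alone, and finish while still holding both: the key kept down so that the stop does not come up under the tile, and the other finger lightly against the tile's leading edge, with the spring pusher still pressing behind it.

Things in the scene. Friction and masses are not known exactly. Their poses are not given: they have to be found in the camera images.
- gauge: bench tile gauge, fixed: dark cast base, ground steel top plate 318 (x) by 150 mm (y), top face 32 mm above the bench. Origin: on the bench under the centre of the clamped tile. The tile leaves to the gauge's own -x, over the flat runout that ends at x = -120. Plate in y: -58 to +92 mm. 10 mm high fences at y = +45.5 (x -34 to 52) and y = -45.5 mm (x -54 to 52), 8 mm thick, guide the tile with 1.5 mm play
- tile: cream fired relief tile clamped in the gauge, 80 x 80 x 18 mm (field 4 mm below its border), about 0.24 kg. Origin: centre of its underside, on the plate. As clamped its axes are the gauge's and its leading edge is at gauge x = -40 mm, against the drop stop. When freed the pusher throws it to -x within about 0.1 s; unless stopped it runs over the end of the plate
- drop_stop (a joint): thumb key and drop stop, one sprung piece moving straight down: 0 up, 0.009 m fully down. Its tongue (gauge x -46.5 to -40.5, y +8 to +78 mm) stands 6 mm above the plate in front of the tile; the tile is free when the joint reads about 0.006. Pressing takes about 3 to 5 N; when left it springs back up with under 2 N
- key_top (a point): centre of the top of the thumb key, a ribbed steel pad beside the runout, 48 mm along the gauge's x (-88.5 to -40.5) and 28 mm along its y (+52 to +80 mm), at gauge x = -64.5, y = +66 mm. Its top is 15 mm above the plate (47 mm above the bench) when up, 38 mm above the bench fully down. The point moves with the key
- pusher (a joint): travel of the spring pusher behind the tile: 0 clamped, 0.045 m at the end of its stroke to the gauge's -x. Pushes with 6 N when clamped, falling evenly to 2.9 N at the end. Its flat head, 50 mm wide, 16 mm high, bears on the middle of the tile's rear edge. Its housing (gauge x 87 to 137 mm) and a face-up dial indicator (x 151 to 209 mm) behind it stand 25 mm above the plate
- plate_end (a point): middle of the free end of the plate at its top face, gauge x = -120 mm, y = 0, 32 mm above the bench, where the tile would run off
- tile_stack: bystander: three loose relief tiles of the same kind in a stack 54 mm high, about 84 mm square, on the bench on the gauge's -y side. Origin: centre of its underside
- slip_jar: bystander: a clear screw-top jar 60 mm across and 85 mm high with a white cap, on the bench on the gauge's -y side. Origin: centre of its underside
- fettling_brush: bystander: a brush 190 mm long lying on the bench on the gauge's +y side. Origin: on its underside at the middle of its length; it lies along its x
There are look-alikes about, which are no part of the job. What is meant by the tile is not brown, and is the larger of those in its own colour.

How it is judged:
By the outcome, as a careful person would: the job done as asked, in the order asked, and still so for the second after the job is handed in, while the arm keeps its last pose, push and grip.
It also fails if it takes over 32 s, if anything falls off the work surface, if the arm or the gripper's body presses on something with over 40 N, if the wrist force passes 120 N, or if a joint passes its speed limit or range.

## Working session

There is one attempt and no reset: what is moved stays moved. The work goes in short steps, Python scripts to look and compute and a shell command to move; the robot and the scene stay as the last step left them, time stands still between calls to the robot, and variables do not carry over. Pictures are saved under pics/ and viewed, about 8 in all and at most 12, crops included, and the job is handed in when it is done.

```bash
mkdir -p pics; ls
python3 - <<'E'
from bench import arm
import cv2,json
s=arm.observe();print(s, arm.grip_point_offset)
for n in("top","scene"):
    c=arm.capture(n);cv2.imwrite(f"pics/{n}0.png",c["frame"][:,:,::-1]);print(n,c["fx"],c["fy"],c["cx"],c["cy"],c["extrinsics"], [k for k in c])
E
```

```text
pics
{'time_s': 0.0, 'joints': array([ 1.14862872e+00,  2.77143290e-01, -2.78875218e-02,  1.26798609e+00,
        1.39222135e-05,  1.46742355e+00]), 'joint_vel': array([-0.00093612, -0.00066857, -0.00011809,  0.0035037 ,  0.00039281,
       -0.00069939]), 'joint_efforts': array([ 3.60620797e-04, -4.45506978e+01,  2.95204085e+01,  1.63467071e-02,
       -1.38135510e-04, -1.02651978e-06]), 'position': array([195.55946534, 592.80210517, 230.15017067]), 'tcp_rot': array([ 0.69793375,  0.11147739,  0.69835112, -0.11299111]), 'ft_force': array([-0.82633212,  0.15661822, -0.4707639 ]), 'wrist_torque': array([-0.01535566, -0.00342927, -0.01119105]), 'width': 85.50509156294737} 18.700000000000003
top 482.0552174546919 482.0552174546919 256.13479314102705 198.56593021740386 [[ 1.91055391e-02 -9.99603455e-01  2.06860134e-02 -7.51488931e+01]
 [ 9.89800302e-01  2.18314835e-02  1.40779079e-01 -5.71955077e+02]
 [-1.41174860e-01  1.77853621e-02  9.89824904e-01 -8.92965866e+02]
 [ 0.00000000e+00  0.00000000e+00  0.00000000e+00  1.00000000e+00]] ['frame', 'fx', 'fy', 'cx', 'cy', 'extrinsics']
scene 437.46311492443795 437.46311492443795 256.38244250203877 192.8455507943832 [[ 6.04329700e-01  7.96380320e-01 -2.37486547e-02 -3.38308335e+02]
 [-4.05003074e-01  3.32730849e-01  8.51623563e-01  1.85119553e+02]
 [ 6.86118156e-01 -5.05043134e-01  5.23615612e-01 -1.22331290e+03]
 [ 0.00000000e+00  0.00000000e+00  0.00000000e+00  1.00000000e+00]] ['frame', 'fx', 'fy', 'cx', 'cy', 'extrinsics']
```

Run:
```python
import cv2
for n in("top","scene"):
    cv2.imwrite(f"pics/{n}1.png",cv2.resize(cv2.imread(f"pics/{n}0.png"),(800,600),interpolation=cv2.INTER_CUBIC))
```

```text
(no output)
```

View pics/top1.png

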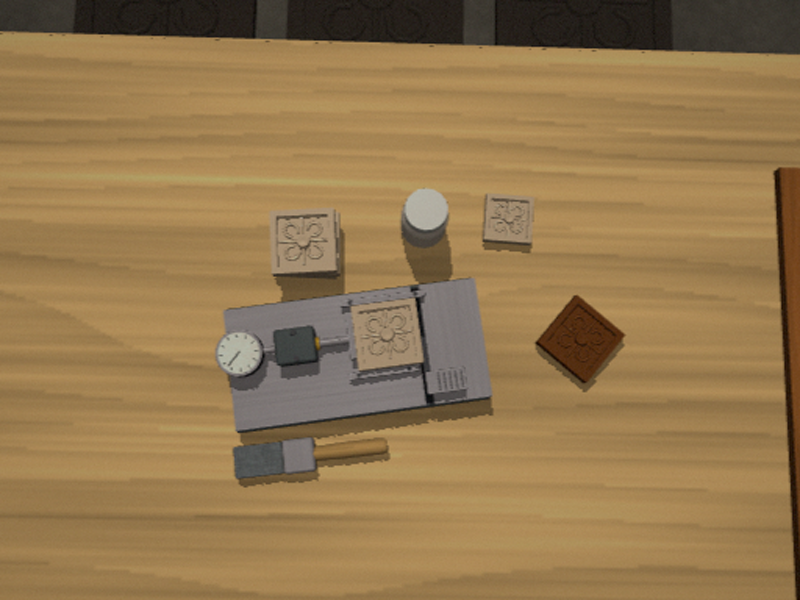

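View pics/scene1.png

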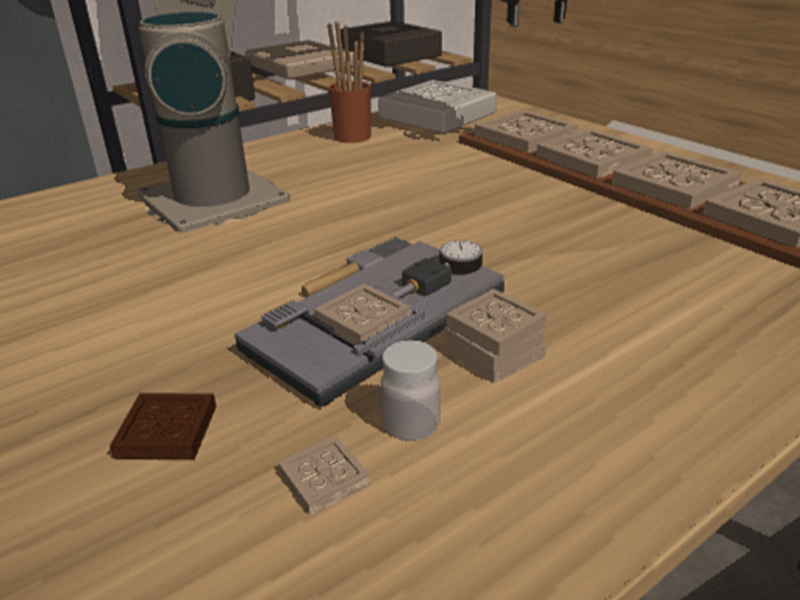

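Two views show it. The cream candidates in the top view (800x600) are the tile in the gauge (387,335), the small tile (508,220), and the stack (305,243). There is also a brown one at (580,340). The clamped tile fits: it is cream, it is larger than the small one, and it sits in the gauge. Next I'll confirm that with a crop and measure it.

Run:
```python
import cv2
i=cv2.imread("pics/top0.png")[172:288,136:324]
cv2.imwrite("pics/crop0.png",cv2.resize(i,None,fx=4.25,fy=4.25,interpolation=cv2.INTER_CUBIC))
```

```text
(no output)
```

View pics/crop0.png

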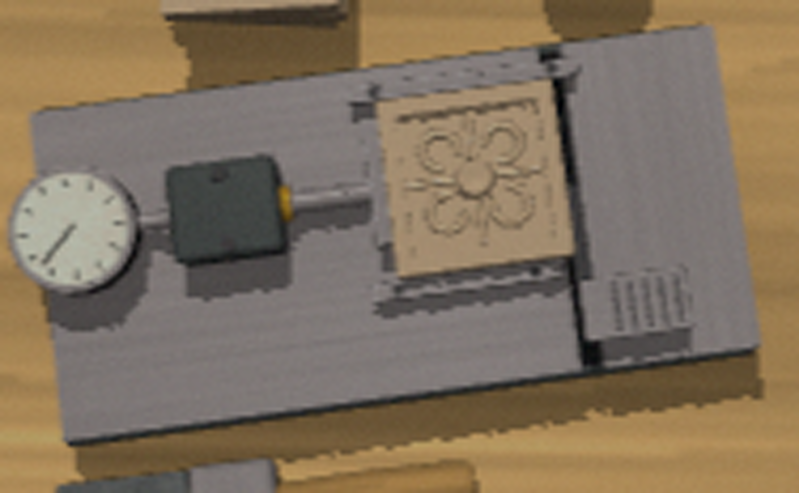

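The crop confirms the cream clamped tile, centred at about (475,178). The key is at (645,300), and the plate corners are at (33,112), (713,27), (760,346) and (68,441). I'll fit the gauge pose from these.

```bash
cat > h.py <<'E'
import numpy as np
from scipy.optimize import least_squares
from scipy.spatial.transform import Rotation as R
E=np.array([[ 1.91055391e-02,-9.99603455e-01,2.06860134e-02,-7.51488931e+01],[9.89800302e-01,2.18314835e-02,1.40779079e-01,-5.71955077e+02],[-1.41174860e-01,1.77853621e-02,9.89824904e-01,-8.92965866e+02]])
def proj(P):
    c=np.c_[P,np.ones(len(P))]@E.T
    return np.c_[256.135+482.055*c[:,0]/-c[:,2],198.566+482.055*-c[:,1]/-c[:,2]]
G=np.array([[198,-58,32],[-120,-58,32],[-120,92,32],[198,92,32],[-40,-40,50],[-40,40,50],[40,40,50],[40,-40,50],[-88.5,52,47],[-88.5,80,47]],float)
U=np.array([[33,112],[713,27],[760,346],[68,441],[553,80],[573,252],[397,276],[377,98],[685,265],[692,325]])/4.25+[136,172]-0.4
def tow(p,P):
    c,s=np.cos(p[2]),np.sin(p[2]);P=np.atleast_2d(P)
    return np.c_[p[0]+c*P[:,0]-s*P[:,1],p[1]+s*P[:,0]+c*P[:,1],P[:,2]]
E
cat > fit.py <<'E'
from h import *
r=least_squares(lambda p:(proj(tow(p,G))-U).ravel(),[500,0,1.57],loss='soft_l1')
print(r.x); print((proj(tow(r.x,G))-U).round(1).tolist())
for n,q in dict(key=[-64.5,66,47],lead=[-40,0,50],end=[-120,0,32],jar=[0,0,0]).items(): print(n,tow(r.x,q).round(1))
E
python3 fit.py
python3 - <<'E'
from bench import arm
from scipy.spatial.transform import Rotation as R
s=arm.observe(); q=s["tcp_rot"]
print(R.from_quat([q[1],q[2],q[3],q[0]]).as_matrix().round(3))
c=arm.capture("wrist");print({k:v for k,v in c.items() if k!="frame"})
E
```

```text
[543.82234859 -46.93414208   1.72253394]
[[-0.7, -0.1], [0.4, -0.7], [0.7, 0.0], [-1.1, -0.3], [-0.5, -0.5], [0.5, 0.2], [0.1, 0.0], [-0.3, 0.5], [0.1, 0.1], [0.5, 0.6]]
key [[ 488.3 -120.7   47. ]]
lead [[549.9 -86.5  50. ]]
end [[ 562.  -165.6   32. ]]
jar [[543.8 -46.9   0. ]]
[[-0.001  0.313  0.95 ]
 [-0.002  0.95  -0.313]
 [-1.    -0.002 -0.   ]]
{'fx': 297.3186396354542, 'fy': 297.3186396354542, 'cx': 257.6844739946253, 'cy': 194.4323045435986, 'tool_from_camera': array([[ 1.13465031e-03,  2.76248500e-01, -9.61085573e-01,
        -1.42120170e+02],
       [ 9.99999247e-01, -7.62999056e-04,  9.61279766e-04,
         6.81942068e-01],
       [-4.67755291e-04, -9.61085940e-01, -2.76249158e-01,
        -7.05750073e+01],
       [ 0.00000000e+00,  0.00000000e+00,  0.00000000e+00,
         1.00000000e+00]])}
```

```bash
python3 -m handwheel '[[0,0,-0.055,1.66,-3.56,-0.5,0.3],[0,0,-0.055,1.66,-3.56,-0.5,0.3],[0,0,-0.055,1.66,-3.56,-0.5,0.3],[0,0,-0.055,1.66,-3.56,-0.5,0.3],[0,0,-0.055,1.66,-3.56,-0.5,0.3],[0,0,-0.055,1.66,-3.56,-0.5,0.3],[0,0,-0.055,1.66,-3.56,-0.5,0.3],[0,0,-0.055,1.66,-3.56,-0.5,0.3],[0,0,-0.055,1.66,-3.56,-0.5,0.3],[0,0,-0.055,1.66,-3.56,-0.5,0.3]]'
python3 -m handwheel '[[0,0,-0.055,1.66,-3.56,-0.5,0.3],[0,0,-0.055,1.66,-3.56,-0.5,0.3],[0,0,-0.055,1.66,-3.56,-0.5,0.3],[0,0,-0.055,1.66,-3.56,-0.5,0.3],[0,0,-0.055,1.66,-3.56,-0.5,0.3],[0,0,-0.055,1.66,-3.56,-0.5,0.3],[0,0,-0.055,1.66,-3.56,-0.5,0.3],[0,0,-0.055,1.66,-3.56,-0.5,0.3],[0,0,-0.055,1.66,-3.56,-0.5,0.3],[0,0,-0.055,1.66,-3.56,-0.5,0.3]]'
cat > st.py <<'E'
from bench import arm
from h import *
import cv2,sys
p=[543.82,-46.93,1.72253]
s=arm.observe();q=s["tcp_rot"];M=R.from_quat([q[1],q[2],q[3],q[0]]).as_matrix()
c,sn=np.cos(p[2]),np.sin(p[2]);d=s["position"][:2]-p[:2]
print("t",s["time_s"],"pos",s["position"].round(1),"gauge",round(c*d[0]+sn*d[1],1),round(-sn*d[0]+c*d[1],1),"w",round(s["width"],1),"F",s["ft_force"].round(2),"T",s["wrist_torque"].round(2))
print("M",M.round(3).tolist())
if len(sys.argv)>1:
    for n in sys.argv[2:]:
        f=arm.capture(n)["frame"][:,:,::-1]
        cv2.imwrite(f"pics/{n}_{sys.argv[1]}.png",cv2.resize(f,(800,600),interpolation=cv2.INTER_CUBIC))
E
python3 st.py a wrist
```

```text
time_s: 1.15
position: [362.1, 236.0, 181.0]
tcp_rot: [0.641, 0.298, 0.641, -0.298]
ft_force: [0.3, -0.1, -0.0]
width: 55.1
time_s: 2.15
position: [528.1, -120.1, 130.8]
tcp_rot: [0.536, 0.461, 0.536, -0.461]
ft_force: [-0.4, 0.1, 0.2]
width: 55.6
t 2.15 pos [ 528.1 -120.1  130.8] gauge -69.9 26.6 w 55.6 F [-0.37  0.14  0.19] T [ 0.02 -0.01  0.01]
M [[-0.0, 0.989, 0.149], [0.0, 0.149, -0.989], [-1.0, -0.0, -0.0]]
```

View pics/wrist_a.png

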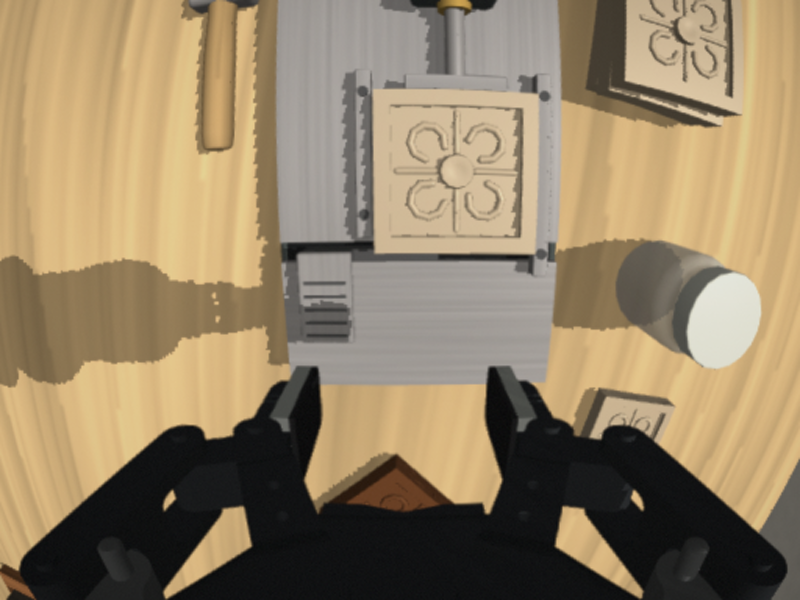

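The wrist view shows the tile's leading corners at (377,254) and (538,254), the key's corners at (298,256), (350,252), (354,341) and (302,343), and the plate end at (290,383) and (548,383). The left finger is on the key side. I'll check the fit against these.

Run:
```python
from h import *
T=np.array([[1.13465e-3,.2762485,-.9610856,-142.12017],[.99999925,-7.63e-4,9.6128e-4,.681942],[-4.67755e-4,-.96108594,-.27624916,-70.575]])
M=np.array([[0,.989,.149],[0,.149,-.989],[-1,0,0]]);t=np.array([528.1,-120.1,130.8]);p=[543.82,-46.93,1.72253]
c,s=np.cos(p[2]),np.sin(p[2])
for u,v,z,g in [(377,254,50,(-40,40)),(538,254,50,(-40,-40)),(302,343,47,(-88.5,80)),(354,341,47,(-88.5,52)),(350,252,47,(-40.5,52)),(290,383,32,(-120,92)),(548,383,32,(-120,-58))]:
    d=np.array([u*.64-257.68-.2,v*.64-194.43-.2]);r=np.hypot(*d);th=r/297.32
    ray=M@T[:,:3]@np.array([d[0]/r*np.sin(th),-d[1]/r*np.sin(th),-np.cos(th)]);o=M@T[:,3]+t
    P=o+ray*(z-o[2])/ray[2]-[p[0],p[1],0]
    print(g,(c*P[0]+s*P[1]).round(1),(-s*P[0]+c*P[1]).round(1))
for u,v in[(318,368),(488,368)]:  # finger tip inner front corners
    d=np.array([u*.64-257.9,v*.64-194.6]);r=np.hypot(*d);th=r/297.32
    ray=T[:,:3]@np.array([d[0]/r*np.sin(th),-d[1]/r*np.sin(th),-np.cos(th)]);o=T[:,3]
    k=(11-o[2])/ray[2];print("tool pt at z=+11",(o+k*ray).round(1)); k=(-11-o[2])/ray[2];print("z=-11",(o+k*ray).round(1))
```

```text
(-40, 40) -38.1 38.7
(-40, -40) -37.5 -41.4
(-88.5, 80) -85.6 79.5
(-88.5, 52) -84.3 51.7
(-40.5, 52) -37.5 52.3
(-120, 92) -116.6 92.4
(-120, -58) -117.5 -59.9
tool pt at z=+11 [ 40.9 -36.4  11. ]
z=-11 [ -8.4 -26.4 -11. ]
tool pt at z=+11 [41.1 37.5 11. ]
z=-11 [ -8.3  27.6 -11. ]
```

```bash
python3 -m handwheel '[[0,0,0,-0.46,0.34,-1.4,0.3],[0,0,0,0,0,-1.4,0.3],[0,0,0,0,0,-1.4,0.3],[0,0,0,0,0,-1.4,0.3],[0,0,0,0,0,-1.4,0.3],[0,0,0,0,0,-0.5,0.3],[0,0,0,0,0,-0.5,0.3],[0,0,0,0,0,-0.2,0.3],[0,0,0,0,0,0,0.3],[0,0,0,0,0,0,0.3]]'; python3 st.py b wrist
```

```text
time_s: 3.2
position: [523.8, -115.3, 49.8]
tcp_rot: [0.537, 0.461, 0.536, -0.46]
ft_force: [0.4, -0.5, 0.5]
width: 55.5
t 3.2 pos [ 523.8 -115.3   49.8] gauge -64.5 30.1 w 55.5 F [ 0.36 -0.46  0.46] T [-0.01  0.03  0.03]
M [[0.001, 0.988, 0.151], [-0.0, 0.151, -0.988], [-1.0, 0.001, 0.001]]
```

View pics/wrist_b.png

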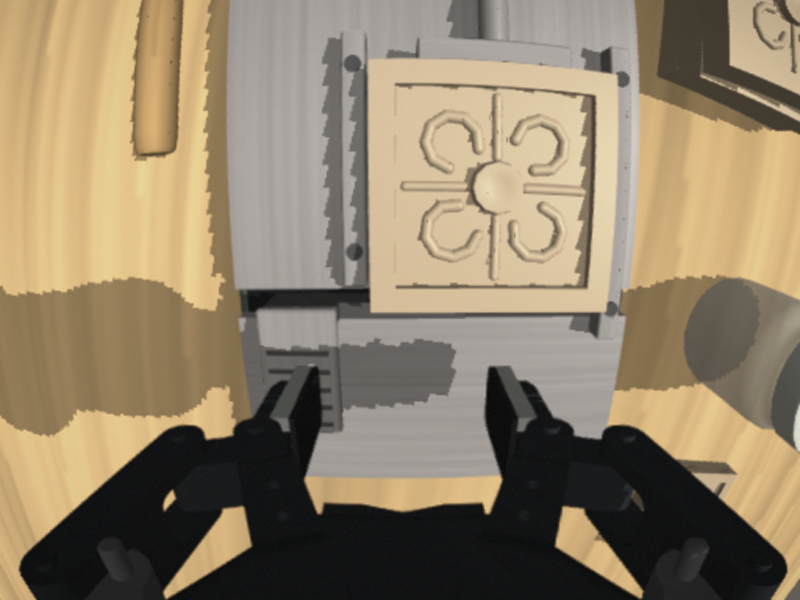

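```bash
python3 -m handwheel '[[0,0,0,0,0,-0.2,0.3],[0,0,0,0,0,-0.2,0.3],[0,0,0,0,0,-0.2,0.3],[0,0,0,0,0,-0.2,0.3],[0,0,0,0,0,-0.2,0.3],[0,0,0,0,0,-0.2,0.3],[0,0,0,0,0,0,0.3],[0,0,0,0,0,0,0.3],[0,0,0,0,0,0,0.3],[0,0,0,0,0,0,0.3]]'; python3 st.py
```

```text
time_s: 4.25
position: [523.9, -116.7, 37.6]
tcp_rot: [0.537, 0.46, 0.535, -0.462]
ft_force: [-0.5, -4.9, 0.5]
width: 55.5
t 4.25 pos [ 523.9 -116.7   37.6] gauge -66.0 30.3 w 55.5 F [-0.5  -4.87  0.53] T [-1.1   0.02 -0.11]
M [[0.001, 0.989, 0.15], [-0.003, 0.15, -0.989], [-1.0, 0.0, 0.004]]
```

```bash
python3 st.py c wrist scene
```

```text
t 4.25 pos [ 523.9 -116.7   37.6] gauge -66.0 30.3 w 55.5 F [-0.5  -4.87  0.53] T [-1.1   0.02 -0.11]
M [[0.001, 0.989, 0.15], [-0.003, 0.15, -0.989], [-1.0, 0.0, 0.004]]
```

View pics/wrist_c.png

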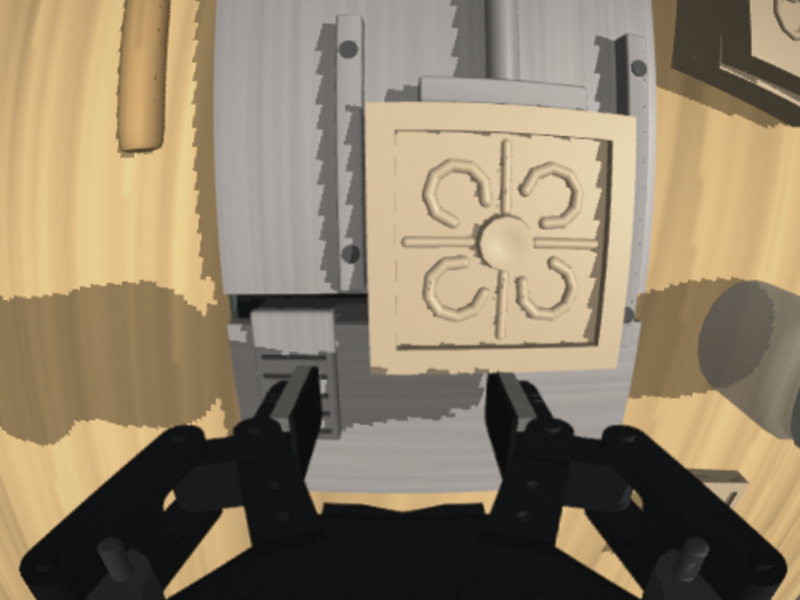

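The tile is out and resting against the right finger, with its leading edge at row ~370 and a y force of −4.9 N. The left finger is on the key. The z force is small, so I'll press the key further toward its bottom.

```bash
python3 -m handwheel '[[0,0,0,0,0,-0.05,0.3],[0,0,0,0,0,-0.05,0.3],[0,0,0,0,0,-0.05,0.3],[0,0,0,0,0,-0.05,0.3],[0,0,0,0,0,0,0.3],[0,0,0,0,0,0,0.3],[0,0,0,0,0,0,0.3],[0,0,0,0,0,0,0.3],[0,0,0,0,0,0,0.3],[0,0,0,0,0,0,0.3]]'; python3 st.py
```

```text
time_s: 5.35
position: [524.4, -116.8, 36.2]
tcp_rot: [0.538, 0.46, 0.535, -0.461]
ft_force: [-0.8, -4.6, 3.9]
width: 55.5
t 5.35 pos [ 524.4 -116.8   36.2] gauge -66.1 29.7 w 55.5 F [-0.81 -4.63  3.88] T [-1.    0.07 -0.17]
M [[0.002, 0.989, 0.15], [-0.003, 0.15, -0.989], [-1.0, 0.001, 0.004]]
```

```bash
python3 -m handwheel '[[0,0,0,0,0,-0.05,0.3],[0,0,0,0,0,-0.05,0.3],[0,0,0,0,0,-0.05,0.3],[0,0,0,0,0,0,0.3],[0,0,0,0,0,0,0.3],[0,0,0,0,0,0,0.3],[0,0,0,0,0,0,0.3],[0,0,0,0,0,0,0.3],[0,0,0,0,0,0,0.3],[0,0,0,0,0,0,0.3]]'; python3 st.py d wrist scene
python3 - <<'E'
import cv2
a=cv2.imread("pics/scene_d.png")[220:410,220:520]
cv2.imwrite("pics/sd.png",cv2.resize(a,None,fx=2.6,fy=2.6,interpolation=cv2.INTER_CUBIC))
E
```

```text
time_s: 6.35
position: [524.9, -116.7, 34.9]
tcp_rot: [0.538, 0.461, 0.535, -0.461]
ft_force: [-0.5, -5.4, 3.5]
width: 55.5
t 6.35 pos [ 524.9 -116.7   34.9] gauge -66.1 29.2 w 55.5 F [-0.54 -5.4   3.52] T [-1.06 -0.08 -0.18]
M [[0.003, 0.989, 0.15], [-0.003, 0.15, -0.989], [-1.0, 0.002, 0.004]]
```

View pics/sd.png

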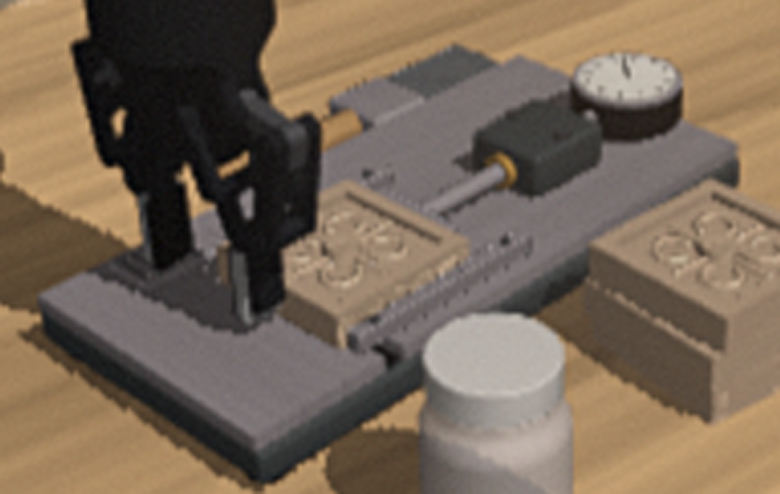

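View pics/wrist_d.png

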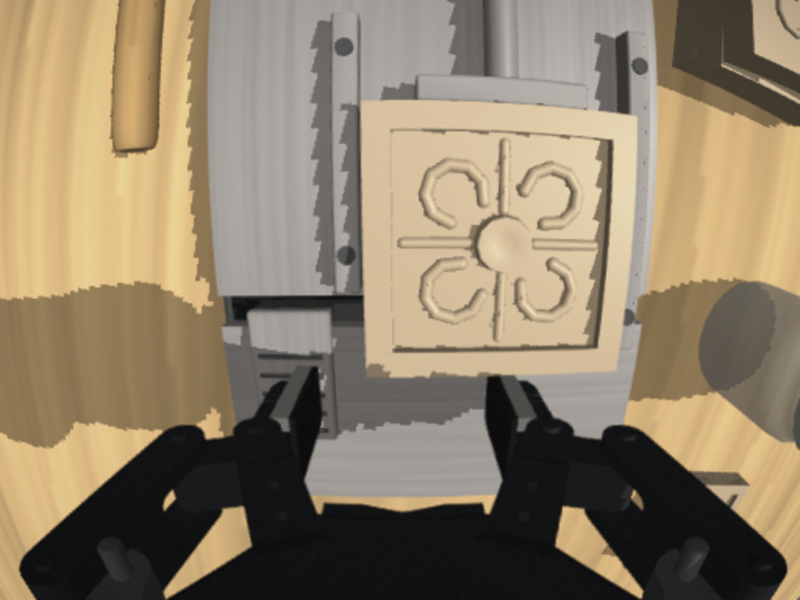

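```bash
python3 -m handwheel '[[0,0,0,0,0,-0.04,0.3],[0,0,0,0,0,-0.04,0.3],[0,0,0,0,0,0,0.3],[0,0,0,0,0,0,0.3],[0,0,0,0,0,0,0.3],[0,0,0,0,0,0,0.3],[0,0,0,0,0,0,0.3],[0,0,0,0,0,0,0.3],[0,0,0,0,0,0,0.3],[0,0,0,0,0,0,0.3]]'; python3 st.py
```

```text
time_s: 7.45
position: [525.0, -116.7, 34.1]
tcp_rot: [0.538, 0.461, 0.535, -0.461]
ft_force: [0.2, -5.3, 4.7]
width: 55.4
t 7.45 pos [ 525.  -116.7   34.1] gauge -66.1 29.2 w 55.4 F [ 0.19 -5.33  4.65] T [-1.1  -0.11 -0.16]
M [[0.003, 0.989, 0.15], [-0.003, 0.15, -0.989], [-1.0, 0.002, 0.004]]
```

```bash
python3 -c "
from bench import arm
print(arm.hand_in())"; python3 st.py
```

```text
the job is handed in; nothing more can be done
None
the job is handed in; nothing more can be done
```

The tile is ejected and trapped, and I handed the job in after about 7.5 s with both still held. One finger keeps the thumb key down. The other stands in front of the cream clamped tile and caught it once it had popped out past the stop.

**Last readings:**
- **Tile:** it pushes on the catching finger with about 5.3 N, which fits the spring pusher still pressing behind it. From the arm pose, its leading edge is at about gauge x = -55. The last pictures show it slightly turned against the finger.
- **Key:** the upward force is about 4.7 N. I estimate 8–9 mm of travel from the finger height, as the key joint can't be read directly.
- **Other things:** nothing else was touched as far as the last pictures show.

**Checks that disagreed:**
- The top-camera and wrist-camera positions differed by about 3 mm along the gauge.
- Just after the tile came free, the force on the key read only about 0.5 N. I pressed about 3.5 mm further and it came up to 3.5–4.7 N.
- I took no picture after the last 0.8 mm of pressing. No sharp rise in force ever showed the key hard against its bottom.

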